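Tamp the turnips level in the pickling tub

ROBOT

A 6-joint arm with a two-finger parallel gripper is mounted at the origin on the work surface. World frame = base frame: x ahead of the robot, y to its left, z up, the work surface at z = 0. Lengths are in m, angles in rad, forces in N, time in s.
With the tool pointing down it reaches from about 0.325 to 0.775 m from the base axis. Payload 5.5 kg.
Tool frame: the origin (TCP) lies at the very end of the fingers, on their centre line; the grasp point (between the pads) lies 19 mm behind it; z points along the fingers, y is the line along which they close (so a half turn about z gives the same grasp; the last joint's range is limited). The gripper opens to 85 mm and grips with 20 to 120 N. Pads are 22 mm wide; open, the fingers measure 114 mm over their backs; the gripper's body (76 mm by 85 mm) begins 54 mm behind the grasp point. The pads swing forward as they close: fully open they stand 13 mm farther back than shut.
Start: joints at [-1.206, 0.091, 1.231, -0, 1.82, -0.057], TCP at [0.246, -0.547, 0.231] pointing down, gripper open.
Joint ranges: [-2.87, 2.87], [-0.86, 2.18], [0.17, 2.46], [-1.51, 4.65], [0.06, 2.69], [-2.65, 2.65]. Speed limits (rad/s): [2.57, 2.57, 3.01, 3.14, 3.14, 3.14].

INTERFACE

Orientations are given as a unit quaternion [w, x, y, z].
In Python, from rig import bot, read_camera gives the robot as it stands.
- The arm moves only by the tool apply_moves, never from a script. Its argument "increments" is a list of rows, each an object of numbers: "dx", "dy", "dz": the shift along the tool's x, y, z scaled (see below); "rx", "ry", "rz": the turn, a rotation vector about the tool's x, y, z scaled (see below). A call has 1 to 8 rows; each row shifts and turns the commanded pose from where the row before left it, along the tool's axes as they then stand; what a row does not reach is not made up. The controller multiplies each number of a shift by 0.03 m and each number of a turn by 6 degrees. A row lasts 1/10 s, in which the tool goes at most 50 mm and 8.59 degrees, less where a joint would pass 70% of its speed; a pose out of reach is approached as far as the arm can. A call with a number of a shift or a turn outside -1 to 1 is refused whole. A call with a gripper value outside its range is refused whole. "gripper" is the gripper command: -1 is fully open, 1 is shut, values between are in proportion, set as the call begins (left out, the last holds). The fingers move at their own pace and stop on an object; "grip_force" is the grip in N (left out, the last holds). Time passes only in rows, so rows that do not move let the fingers close. It gives the time, the measured TCP pose, the force, the opening and the grip force at its end, in the units of the state.
- bot.state(): the state, without advancing time (a new reading comes with each control period).
- read_camera(name): name is "side" or "top"; returns a dict with "frame" (480x640x3 uint8, red, green, blue), "z_map" (480x640 float32, m along the optical axis (not along the pixel's ray), 0 where there is no reading), "fx", "fy", "cx", "cy" (pixels), "view" (4x4, takes a point from world to camera coordinates). Camera axes: x right, y up, looking along -z (the intrinsics and any distortion apply to the point x, -y, -z); pixel columns grow to the right and rows downward; lengths in m; the calibration is good to about 2 mm. A picture is of the moment at which its call begins.
- bot.job_done(): hands the job in; it is judged then, once.
The state is a dict: "t": time; "joint_pos": joint angles; "qd": joint speeds; "effort": joint torques, N m; "ee_pos": TCP position; "ee_rot": TCP orientation; "ft_force": force on the tool from outside, world axes, zero at the start; "ft_torque": the same for the moment, N m; "finger_gap": finger opening in m; "grasp_force": force on a finger pad.
Only numpy, scipy, OpenCV 4.12 (cv2) and the standard library are available. Lean on these libraries where they do the work, as an engineer would, in place of code of your own. Each camera call takes 0.05 s, during which the arm holds its last target. There are 200 camera calls.

TASK

Two of the turnips in the pickling tub are riding up on the others, so its lid would not go on. Take the wooden tamper from its tin plate and press them down with its flat foot, firmly but without pounding them, until all six lie level in one layer on the bottom of the tub; then stand the tamper upright back on the flat of its plate. Keep the gripper off the turnips and leave the jar between the tub and the plate standing where it is.

Things in the scene. Friction and masses are not known exactly. Their poses are not given: they have to be found in the camera images.
- tub: Cream plastic pickling tub, rectangular and open on top, standing firmly on the plank (it does not move). Outer size 216 x 142 x 80 mm high (a thin lip widens the rim by 6 mm, two small grip tabs at the ends by 16 mm); walls and floor 5 mm thick, so the inside is 206 mm along its own x, 132 mm along its own y and 75 mm deep. Origin: centre of the underside; z up.
- tub_in (a point): Centre of the tub's inner floor, 5 mm over the tub's origin, same axes: x along the 206 mm length, y along the 132 mm width.
- tamper: Turned beech stamper, 170 mm tall, about 200 g, standing upright on its plate. Flat round foot 70 mm in diameter and 26 mm thick, a neck narrowing to a straight round handle 30 mm in diameter from 80 to 145 mm above the underside, and a knob 36 mm in diameter on top (145 to 170 mm). Origin: centre of the underside of the foot; z up along the handle.
- plate: White enamelled tin plate with a dark blue rim, loose, 210 mm in diameter and 20 mm high: the one on which the tamper stands (an empty one like it lies farther off). Its flat inner bottom is 65 mm in radius and 5 mm above the plank. Origin: centre of the underside; z up.
- turnip1_mid (a point): Middle of a turnip cut flat at top and tail: slippery barrel 60 mm across the waist, 48 mm tall, flat ends 36 mm across, violet above, about 100 g; a blow of over 100 N bruises it. z: tail to top. It starts on the tub's floor, its middle 24 mm above it.
- turnip2_mid (a point): Middle of a turnip cut flat at top and tail: slippery barrel 60 mm across the waist, 48 mm tall, flat ends 36 mm across, violet above, about 100 g; a blow of over 100 N bruises it. z: tail to top. It starts on the tub's floor, its middle 24 mm above it.
- turnip3_mid (a point): Middle of a turnip cut flat at top and tail: slippery barrel 60 mm across the waist, 48 mm tall, flat ends 36 mm across, violet above, about 100 g; a blow of over 100 N bruises it. z: tail to top. It starts riding over the gap between two others, flat top up, its middle about 60 mm above the tub's floor; a steady 5 to 20 N from above wedges them apart until it is on the floor.
- turnip4_mid (a point): Middle of a turnip cut flat at top and tail: slippery barrel 60 mm across the waist, 48 mm tall, flat ends 36 mm across, violet above, about 100 g; a blow of over 100 N bruises it. z: tail to top. It starts on the tub's floor, its middle 24 mm above it.
- turnip5_mid (a point): Middle of a turnip cut flat at top and tail: slippery barrel 60 mm across the waist, 48 mm tall, flat ends 36 mm across, violet above, about 100 g; a blow of over 100 N bruises it. z: tail to top. It starts on the tub's floor, its middle 24 mm above it.
- turnip6_mid (a point): Middle of a turnip cut flat at top and tail: slippery barrel 60 mm across the waist, 48 mm tall, flat ends 36 mm across, violet above, about 100 g; a blow of over 100 N bruises it. z: tail to top. It starts riding over the gap between two others, flat top up, its middle about 60 mm above the tub's floor; a steady 5 to 20 N from above wedges them apart until it is on the floor.
- salt_jar: Glass jar, 60 mm in diameter, 95 mm tall, loose, between the tub and the plate: leave it standing there. Origin: centre of its underside.
Not all that is in view belongs to the job. Leave any orange look-alike of the part that bears turnip1_mid alone. Leave any yellow look-alike of the part that bears turnip2_mid alone.

How it is judged:
By the outcome, as a careful person would: the job done as asked, in the order asked, and still so for the second after the job is handed in, with the robot touching nothing.
It also fails if it takes over 61 s, if anything falls off the work surface, if the arm or the gripper's body presses on something with over 40 N, if the wrist force passes 120 N, or if a joint passes its speed limit or range.

## Working session

There is one attempt and no reset: what is moved stays moved. The work goes in short steps, Python scripts to look and compute and a tool call to move; the robot and the scene stay as the last step left them, time stands still between calls to the robot, and variables do not carry over. Pictures are saved under pics/ and viewed, at most 10 in all, crops included, and the job is handed in when it is done.

Besides the shell and the picture viewer there is one more tool, called as a command line: name --argument value ..., lists and objects as JSON in quotes. apply_moves: Moves the arm, as the interface text tells. Its arguments: {"type":"object","properties":{"increments":{"type":"array","items":{"type":"object","properties":{"dx":{"type":"number","minimum":-1,"maximum":1},"dy":{"type":"number","minimum":-1,"maximum":1},"dz":{"type":"number","minimum":-1,"maximum":1},"rx":{"type":"number","minimum":-1,"maximum":1},"ry":{"type":"number","minimum":-1,"maximum":1},"rz":{"type":"number","minimum":-1,"maximum":1}}}},"gripper":{"type":"number"},"grip_force":{"type":"number"}},"required":["increments"]}

```bash
mkdir -p pics
cat > h.py <<'E'
import numpy as np, cv2
from rig import bot, read_camera
def cam(n):
    c=read_camera(n); z=c['z_map']; h,w=z.shape
    u,v=np.meshgrid(np.arange(w),np.arange(h))
    P=np.stack([(u-c['cx'])/c['fx']*z,-(v-c['cy'])/c['fy']*z,-z,np.ones_like(z)],-1)
    c['W']=(P@np.linalg.inv(c['view']).T)[...,:3]; c['W'][z==0]=np.nan
    return c
def save(c,n): cv2.imwrite('pics/'+n+'.png',c['frame'][...,::-1])
E
python3 - <<'E'
from h import *
s=bot.state();print(s)
for n in('top','side'):
    c=cam(n);save(c,n+'1');np.savez(n+'1.npz',W=c['W'],f=c['frame']);print(c['fx'],c['view'])
E
```

```text
{'t': 0.0, 'joint_pos': array([-1.20571069e+00,  9.18649356e-02,  1.23192081e+00,  2.37320017e-05,
        1.81979396e+00, -5.66914668e-02]), 'qd': array([-0.00092604, -0.00094079,  0.00087686,  0.00017077,  0.00019806,
        0.00076735]), 'effort': array([ 2.08415651e-03, -4.58733237e+01, -4.18019307e+01,  5.39875907e-05,
        1.16629974e-02,  3.18476040e-06]), 'ee_pos': array([ 0.24553587, -0.54714152,  0.23012751]), 'ee_rot': array([-9.83507326e-04,  9.77844208e-01,  2.09331596e-01, -1.41226382e-04]), 'ft_force': array([ 0.19121708, -0.50987161,  0.23819395]), 'ft_torque': array([0.02503864, 0.00593647, 0.03264276]), 'grasp_force': 0.0, 'finger_gap': 0.0854017163289084}
480.7183633351405 [[-0.02013635 -0.99977932 -0.00598583 -0.06646651]
 [ 0.9981591  -0.02044558  0.05709977 -0.56685985]
 [-0.05720955 -0.00482503  0.99835053 -0.91649906]
 [ 0.          0.          0.          1.        ]]
522.0432551343401 [[-9.33488992e-01 -3.58606052e-01  2.64828740e-05  5.12940502e-01]
 [ 2.38262943e-01 -6.20168118e-01  7.47410379e-01 -2.42718337e-01]
 [-2.68009462e-01  6.97705672e-01  6.64362645e-01 -8.62945682e-01]
 [ 0.00000000e+00  0.00000000e+00  0.00000000e+00  1.00000000e+00]]
```

View pics/top1.png

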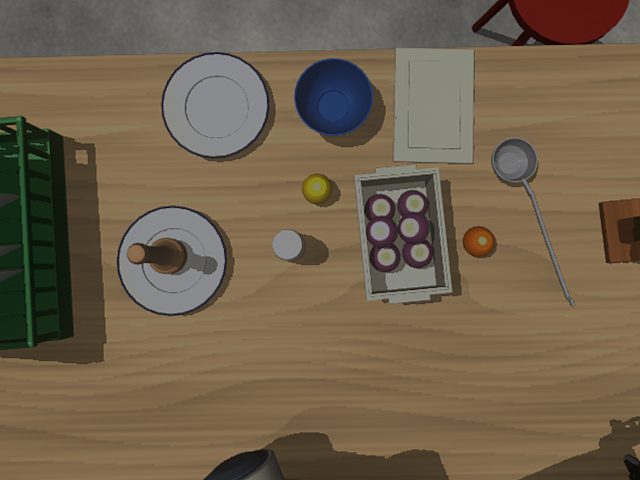

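View pics/side1.png

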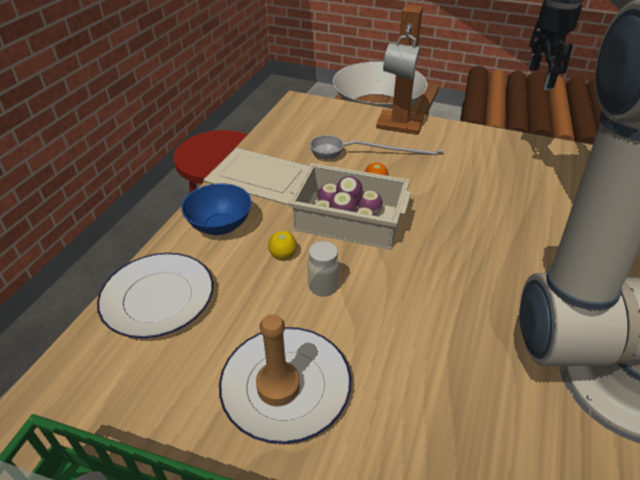

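The top view shows the tamper knob at about (137,253) and its foot at (168,255). The plate is at (172,260), the jar at (288,245) and the tub at (404,234). The turnips are in a 2x3 grid, and the middle pair at (380,231) and (410,227) is probably the raised pair.

Run:
```python
from h import *
d=np.load('top1.npz');W=d['W'];f=d['f']
hsv=cv2.cvtColor(f,cv2.COLOR_RGB2HSV)
for u,v in [(380,208),(413,203),(380,231),(410,227),(386,256),(418,251)]:
    p=W[v-13:v+14,u-13:u+14].reshape(-1,3); s=hsv[v-13:v+14,u-13:u+14].reshape(-1,3)
    m=(s[:,1]<90)&(s[:,2]>120)&(np.hypot(*(np.mgrid[-13:14,-13:14].reshape(2,-1)))<11)
    print('turnip',u,v,m.sum(),np.nanmedian(p[m],0).round(4),np.nanmax(p[:,2]).round(4))
# tub rim
Q=W[150:310,340:470].reshape(-1,3);r=Q[(Q[:,2]>.073)&(Q[:,2]<.085)]
g=np.abs(Q[:,2]-.08)<.003
im=((np.abs(W[...,2]-.08)<.004)).astype(np.uint8);im[:, :345]=0;im[:,460:]=0;im[:160]=0;im[310:]=0
n,l,st,c=cv2.connectedComponentsWithStats(im)
print(st[1:][st[1:,4]>60])
k=1+np.argmax(st[1:,4]);pts=W[l==k][:,:2].astype(np.float32);print('tub',cv2.minAreaRect(pts), np.median(W[l==k][:,2]))
for nm in('top','side'):
    d=np.load(nm+'1.npz');W=d['W'];f=d['f'];hsv=cv2.cvtColor(f,cv2.COLOR_RGB2HSV)
    # region around tamper in world
    R=(np.abs(W[...,0]-.5)<.25)&(W[...,1]>.25)&(W[...,1]<.5)
    for a,b in((.158,.166),(.150,.157),(.12,.14),(.09,.12),(.012,.028),(.165,.18)):
        m=R&(W[...,2]>a)&(W[...,2]<b)&(hsv[...,1]>70)
        p=W[m]
        if len(p)>8:
            A=np.c_[2*p[:,:2],np.ones(len(p))];x=np.linalg.lstsq(A,(p[:,:2]**2).sum(1),rcond=None)[0]
            print(nm,a,b,len(p),p.min(0).round(4),p.max(0).round(4),'circ',x[:2].round(4),np.sqrt(x[2]+x[0]**2+x[1]**2).round(4))
    # plate rim: blue
    m=(hsv[...,0]>100)&(hsv[...,0]<130)&(hsv[...,1]>90)&(W[...,0]>.35)&(W[...,0]<.62)&(W[...,1]>.2)&(W[...,2]>.012)&(W[...,2]<.03)
    p=W[m][:,:2].astype(np.float32)
    if len(p)>20: print(nm,'plate',len(p),cv2.minEnclosingCircle(p),cv2.fitEllipse(p))
    m=(W[...,2]>.088)&(W[...,2]<.1)&(W[...,1]>.05)&(W[...,1]<.2)&(W[...,0]>.3)&(W[...,0]<.7)
    p=W[m][:,:2].astype(np.float32);print('jar',len(p),cv2.minEnclosingCircle(p) if len(p) else 0)
```

```text
turnip 380 208 229 [ 0.6225 -0.1855  0.0527] 0.0921
turnip 413 203 229 [ 0.6286 -0.2489  0.0526] 0.0895
turnip 380 231 274 [ 0.5762 -0.1777  0.0888] 0.0959
turnip 410 227 257 [ 0.5808 -0.2314  0.0861] 0.0962
turnip 386 256 235 [ 0.5307 -0.1924  0.0527] 0.0871
turnip 418 251 234 [ 0.537  -0.2551  0.0528] 0.0875
[[ 355  164   98  139 3051]
 [ 399  212   31   30  255]]
tub ((0.5720070600509644, -0.22082573175430298), (0.24762427806854248, 0.1549069732427597), 4.4108991622924805) 0.07916672848624107
top 0.12 0.14 2222 [0.3847 0.4138 0.12  ] [0.75   0.476  0.1335] circ [0.5498 0.6584] 0.2518
top 0.09 0.12 642 [0.3896 0.4159 0.0901] [0.7496 0.474  0.12  ] circ [0.564  0.4867] 0.1229
top 0.012 0.028 1010 [0.3887 0.2514 0.012 ] [0.75   0.4953 0.028 ] circ [0.5712 0.3784] 0.1149
top plate 128 ((0.5226424336433411, 0.23956257104873657), 0.10187456011772156) ((0.5314928889274597, 0.21872013807296753), (0.20524416863918304, 0.20689497888088226), 115.34772491455078)
jar 0 0
side 0.12 0.14 2086 [0.5004 0.4242 0.12  ] [0.7497 0.4526 0.1325] circ [0.6372 0.3632] 0.102
side 0.09 0.12 272 [0.548  0.4325 0.0901] [0.7454 0.4513 0.12  ] circ [0.6461 0.501 ] 0.0811
side 0.012 0.028 618 [0.4312 0.2503 0.0121] [0.7497 0.4455 0.028 ] circ [0.5775 0.3908] 0.1353
side plate 194 ((0.5235602855682373, 0.23545829951763153), 0.10226118564605713) ((0.5293638110160828, 0.22012384235858917), (0.20414067804813385, 0.20689310133457184), 108.14891815185547)
jar 0 0
```

```bash
cat > m.py <<'E'
from h import *
def circ(p):
    A=np.c_[2*p[:,:2],np.ones(len(p))];x=np.linalg.lstsq(A,(p[:,:2]**2).sum(1),rcond=None)[0]
    return x[:2].round(4),np.sqrt(x[2]+x[0]**2+x[1]**2).round(4)
E
python3 - <<'E'
from m import *
for nm in('top','side'):
    d=np.load(nm+'1.npz');W=d['W'];f=d['f'];hsv=cv2.cvtColor(f,cv2.COLOR_RGB2HSV)
    R=(np.abs(W[...,0]-.53)<.06)&(np.abs(W[...,1]-.22)<.06)
    for a,b in((.171,.18),(.15,.168),(.09,.14),(.012,.03)):
        p=W[R&(W[...,2]>a)&(W[...,2]<b)]
        if len(p)>8: print(nm,a,b,len(p),p.min(0).round(4),p.max(0).round(4),*circ(p))
    m=(W[...,2]>.06)&(np.abs(W[...,1])<.06)&(W[...,0]>.45)&(W[...,0]<.64)
    p=W[m];print('jar',len(p),*circ(p),p.min(0),p.max(0)) if len(p)>9 else 0
    t=(hsv[...,1]<90)&(hsv[...,2]>110)&(W[...,2]>.078)&(W[...,2]<.105)&(np.abs(W[...,0]-.58)<.04)&(np.abs(W[...,1]+.21)<.06)
    n,l,st,c=cv2.connectedComponentsWithStats(t.astype(np.uint8))
    for k in range(1,n):
        if st[k,4]>40:
            p=W[l==k];X=np.c_[p[:,:2]-p[:,:2].mean(0),np.ones(len(p))];pl=np.linalg.lstsq(X,p[:,2],rcond=None)[0]
            print('rider',st[k,4],cv2.minEnclosingCircle(p[:,:2].astype(np.float32)),p.min(0),p.max(0),'slope',pl.round(3))
E
```

```text
top 0.171 0.18 245 [0.5269 0.2109 0.171 ] [0.556  0.239  0.1773] [0.5416 0.2248] 0.0104
top 0.15 0.168 94 [0.5252 0.2072 0.1507] [0.5596 0.2431 0.168 ] [0.5417 0.2254] 0.0169
top 0.09 0.14 170 [0.5272 0.2096 0.0904] [0.5565 0.2239 0.14  ] [0.5416 0.2254] 0.0147
top 0.012 0.03 254 [0.4711 0.1604 0.012 ] [0.59   0.2796 0.03  ] [0.5243 0.2334] 0.0522
jar 812 [ 0.5542 -0.0144] 0.0202 [ 0.52677366 -0.04121066  0.06099949] [0.58397923 0.01582316 0.09945989]
rider 264 ((0.5811241865158081, -0.2318795919418335), 0.01673368737101555) [ 0.56487464 -0.24604954  0.07828991] [ 0.59762967 -0.21770048  0.09610148] slope [ 0.043 -0.527  0.086]
rider 296 ((0.5761061310768127, -0.17739136517047882), 0.017347680404782295) [ 0.55883403 -0.19433801  0.08180686] [ 0.59327298 -0.16114461  0.09591424] slope [ 0.004 -0.256  0.089]
side 0.171 0.18 258 [0.5248 0.2124 0.171 ] [0.553  0.2426 0.1765] [0.5388 0.2271] 0.0103
side 0.15 0.168 192 [0.5214 0.2102 0.1501] [0.5567 0.2456 0.168 ] [0.5391 0.2266] 0.0166
side 0.09 0.14 409 [0.5238 0.2216 0.09  ] [0.5519 0.2421 0.1399] [0.5392 0.2265] 0.0145
side 0.012 0.03 397 [0.4704 0.1609 0.012 ] [0.5899 0.2799 0.03  ] [0.5318 0.2239] 0.0389
jar 877 [ 0.5514 -0.0077] 0.0213 [ 0.52295951 -0.03889234  0.06004602] [0.58263844 0.01874641 0.09731968]
rider 373 ((0.5771154761314392, -0.20585447549819946), 0.046254031360149384) [ 0.55646457 -0.25200635  0.07818549] [ 0.59832974 -0.15978182  0.0959251 ] slope [-0.021 -0.006  0.088]
```

apply_moves --increments '[{"rz":0.5,"dz":-0.5},{"rz":0.5,"dz":-0.5},{"rz":0.5,"dz":-0.5},{"rz":0.5},{"rz":0.5},{"rz":0.5},{"rz":0.5},{"rz":0.53}]' --gripper -1 --grip_force 110

```text
$.increments[0]: bad value
```

apply_moves --increments '[{"dx":0,"dy":0,"dz":-0.5,"rx":0,"ry":0,"rz":0.5},{"dx":0,"dy":0,"dz":-0.5,"rx":0,"ry":0,"rz":0.5},{"dx":0,"dy":0,"dz":-0.5,"rx":0,"ry":0,"rz":0.5},{"dx":0,"dy":0,"dz":0,"rx":0,"ry":0,"rz":0.5},{"dx":0,"dy":0,"dz":0,"rx":0,"ry":0,"rz":0.5},{"dx":0,"dy":0,"dz":0,"rx":0,"ry":0,"rz":0.5},{"dx":0,"dy":0,"dz":0,"rx":0,"ry":0,"rz":0.5},{"dx":0,"dy":0,"dz":0,"rx":0,"ry":0,"rz":0.53}]' --gripper -1 --grip_force 110

```text
t: 0.9
ee_pos: [0.2456, -0.5473, 0.2756]
ee_rot: [-0.001, 1.0, -0.001, -0.0]
ft_force: [0.3, 0.2, -0.1]
finger_gap: 0.0853
grasp_force: 0.0
```

apply_moves --increments '[{"dx":0.38,"dy":-1,"dz":0,"rx":0,"ry":0,"rz":0},{"dx":0.38,"dy":-1,"dz":0,"rx":0,"ry":0,"rz":0},{"dx":0.38,"dy":-1,"dz":0,"rx":0,"ry":0,"rz":0},{"dx":0.38,"dy":-1,"dz":0,"rx":0,"ry":0,"rz":0},{"dx":0.38,"dy":-1,"dz":0,"rx":0,"ry":0,"rz":0},{"dx":0.38,"dy":-1,"dz":0,"rx":0,"ry":0,"rz":0},{"dx":0.38,"dy":-1,"dz":0,"rx":0,"ry":0,"rz":0},{"dx":0.38,"dy":-1,"dz":0,"rx":0,"ry":0,"rz":0}]'

```text
t: 1.7
ee_pos: [0.3371, -0.3061, 0.2758]
ee_rot: [-0.0, 1.0, -0.0, -0.0]
ft_force: [-0.4, -0.5, -0.1]
finger_gap: 0.0854
grasp_force: 0.0
```

apply_moves --increments '[{"dx":0.38,"dy":-1,"dz":0,"rx":0,"ry":0,"rz":0},{"dx":0.38,"dy":-1,"dz":0,"rx":0,"ry":0,"rz":0},{"dx":0.38,"dy":-1,"dz":0,"rx":0,"ry":0,"rz":0},{"dx":0.38,"dy":-1,"dz":0,"rx":0,"ry":0,"rz":0},{"dx":0.38,"dy":-1,"dz":0,"rx":0,"ry":0,"rz":0},{"dx":0.38,"dy":-1,"dz":0,"rx":0,"ry":0,"rz":0},{"dx":0.38,"dy":-1,"dz":0,"rx":0,"ry":0,"rz":0},{"dx":0.38,"dy":-1,"dz":0,"rx":0,"ry":0,"rz":0}]'

```text
t: 2.5
ee_pos: [0.4283, -0.0661, 0.2759]
ee_rot: [-0.0, 1.0, -0.0, -0.0]
ft_force: [0.3, 0.3, 0.6]
finger_gap: 0.0855
grasp_force: 0.0
```

apply_moves --increments '[{"dx":0.38,"dy":-1,"dz":0,"rx":0,"ry":0,"rz":0},{"dx":0.38,"dy":-1,"dz":0,"rx":0,"ry":0,"rz":0},{"dx":0.38,"dy":-1,"dz":0,"rx":0,"ry":0,"rz":0},{"dx":0.38,"dy":-1,"dz":0,"rx":0,"ry":0,"rz":0},{"dx":0.38,"dy":-1,"dz":0,"rx":0,"ry":0,"rz":0},{"dx":0.38,"dy":-1,"dz":0,"rx":0,"ry":0,"rz":0},{"dx":0.38,"dy":-1,"dz":0,"rx":0,"ry":0,"rz":0},{"dx":0.38,"dy":-1,"dz":0,"rx":0,"ry":0,"rz":0}]'

```text
t: 3.3
ee_pos: [0.5196, 0.1738, 0.2757]
ee_rot: [0.0, 1.0, -0.0, -0.0]
ft_force: [0.4, -0.8, 1.3]
finger_gap: 0.0855
grasp_force: 0.0
```

apply_moves --increments '[{"dx":0.2,"dy":-0.5,"dz":0,"rx":0,"ry":0,"rz":0},{"dx":0.2,"dy":-0.5,"dz":0,"rx":0,"ry":0,"rz":0},{"dx":0,"dy":-0.3,"dz":0,"rx":0,"ry":0,"rz":0},{"dx":0,"dy":-0.2,"dz":0,"rx":0,"ry":0,"rz":0},{"dx":0,"dy":0,"dz":0,"rx":0,"ry":0,"rz":0},{"dx":0,"dy":0,"dz":0,"rx":0,"ry":0,"rz":0}]'

```text
t: 3.9
ee_pos: [0.5313, 0.2169, 0.2766]
ee_rot: [0.0, 1.0, -0.0, 0.0]
ft_force: [-0.3, -0.3, 0.9]
finger_gap: 0.0853
grasp_force: 0.0
```

apply_moves --increments '[{"dx":0.3,"dy":-0.3,"dz":0,"rx":0,"ry":0,"rz":0},{"dx":0,"dy":0,"dz":0.8,"rx":0,"ry":0,"rz":0},{"dx":0,"dy":0,"dz":1,"rx":0,"ry":0,"rz":0},{"dx":0,"dy":0,"dz":1,"rx":0,"ry":0,"rz":0},{"dx":0,"dy":0,"dz":1,"rx":0,"ry":0,"rz":0},{"dx":0,"dy":0,"dz":0.8,"rx":0,"ry":0,"rz":0},{"dx":0,"dy":0,"dz":0.5,"rx":0,"ry":0,"rz":0},{"dx":0,"dy":0,"dz":0.3,"rx":0,"ry":0,"rz":0}]'

```text
t: 4.7
ee_pos: [0.54, 0.2258, 0.1131]
ee_rot: [0.0, 1.0, -0.0, -0.001]
ft_force: [0.0, 0.5, -0.5]
finger_gap: 0.0855
grasp_force: 0.0
```

Run:
```python
from h import *
c=cam('side');save(c,'s2');cv2.imwrite('pics/s2c.png',cv2.resize(c['frame'][200:460,150:450,::-1],(690,598)))
s=bot.state();print(s['ee_pos'],s['ft_force'])
```

```text
[0.53984332 0.22585708 0.11224824] [-0.67546601 -0.10976162 -1.5775417 ]
```

View pics/s2c.png

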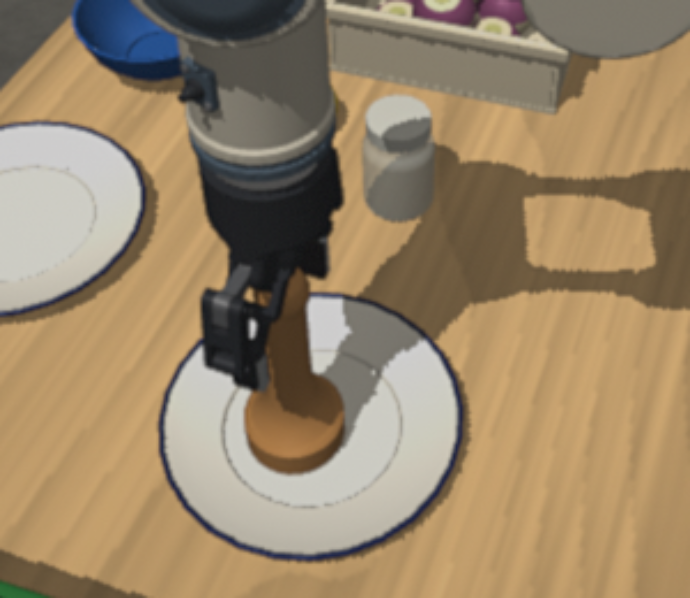

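The crop shows the handle between the open fingers at about (290,340), with the knob just below the gripper body. I'll close now.

apply_moves --increments '[{"dx":0,"dy":0,"dz":0,"rx":0,"ry":0,"rz":0},{"dx":0,"dy":0,"dz":0,"rx":0,"ry":0,"rz":0},{"dx":0,"dy":0,"dz":0,"rx":0,"ry":0,"rz":0},{"dx":0,"dy":0,"dz":0,"rx":0,"ry":0,"rz":0},{"dx":0,"dy":0,"dz":0,"rx":0,"ry":0,"rz":0},{"dx":0,"dy":0,"dz":0,"rx":0,"ry":0,"rz":0},{"dx":0,"dy":0,"dz":0,"rx":0,"ry":0,"rz":0},{"dx":0,"dy":0,"dz":0,"rx":0,"ry":0,"rz":0}]' --gripper 1 --grip_force 40

```text
t: 5.55
ee_pos: [0.5411, 0.2266, 0.1157]
ee_rot: [-0.0, 1.0, -0.0, 0.001]
ft_force: [0.8, -1.9, 4.6]
finger_gap: 0.0315
grasp_force: 37.6
```

apply_moves --increments '[{"dx":0,"dy":0,"dz":0,"rx":0,"ry":0,"rz":0},{"dx":0,"dy":0,"dz":0,"rx":0,"ry":0,"rz":0},{"dx":0,"dy":0,"dz":0,"rx":0,"ry":0,"rz":0},{"dx":0,"dy":0,"dz":-0.1,"rx":0,"ry":0,"rz":0}]' --gripper 1 --grip_force 110

```text
t: 5.95
ee_pos: [0.5402, 0.2265, 0.1171]
ee_rot: [0.0, 1.0, -0.0, -0.0]
ft_force: [-0.1, -0.7, -2.8]
finger_gap: 0.0296
grasp_force: 100.5
```

apply_moves --increments '[{"dx":0,"dy":0,"dz":-0.3,"rx":0,"ry":0,"rz":0},{"dx":0,"dy":0,"dz":-0.6,"rx":0,"ry":0,"rz":0},{"dx":0,"dy":0,"dz":-0.8,"rx":0,"ry":0,"rz":0},{"dx":0,"dy":0,"dz":-0.9,"rx":0,"ry":0,"rz":0},{"dx":0,"dy":0,"dz":-0.9,"rx":0,"ry":0,"rz":0},{"dx":0,"dy":0,"dz":-0.7,"rx":0,"ry":0,"rz":0},{"dx":0,"dy":0,"dz":-0.4,"rx":0,"ry":0,"rz":0},{"dx":0,"dy":0,"dz":0,"rx":0,"ry":0,"rz":0}]'

```text
t: 6.75
ee_pos: [0.5409, 0.2267, 0.2573]
ee_rot: [-0.001, 1.0, -0.0, 0.001]
ft_force: [-0.3, 0.7, -1.6]
finger_gap: 0.0296
grasp_force: 100.9
```

Run:
```python
from h import *
c=cam('side');save(c,'s3');cv2.imwrite('pics/s3c.png',cv2.resize(c['frame'][180:440,150:450,::-1],(690,598)))
s=bot.state();print(s['ee_pos'],s['ft_force'],s['ft_torque'])
```

```text
[0.54053506 0.22663985 0.25542062] [-0.28690224 -0.06269177 -1.90622632] [ 0.00704805 -0.01868027  0.02679621]
```

View pics/s3c.png

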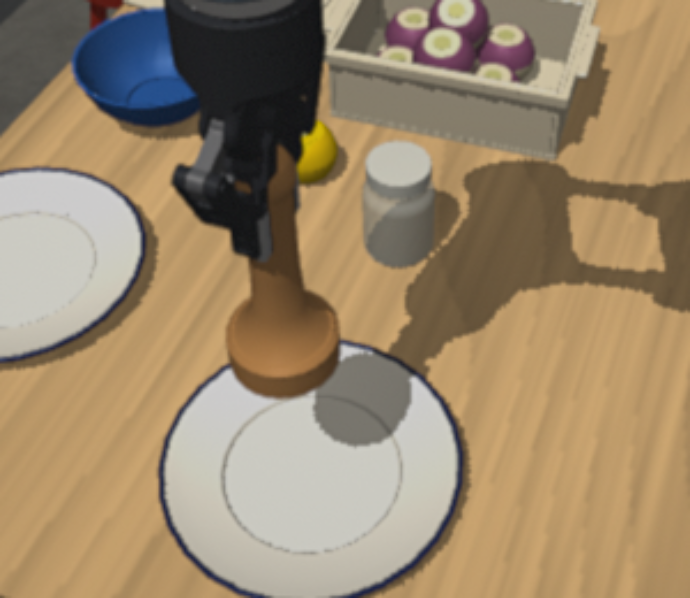

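The tamper is held upright, with its foot at about (283,345), well clear of the plate. I'll carry it over the jar to the middle of the riding pair.

apply_moves --increments '[{"dx":0,"dy":0.4,"dz":0,"rx":0,"ry":0,"rz":0},{"dx":0.1,"dy":0.8,"dz":0,"rx":0,"ry":0,"rz":0},{"dx":0.1,"dy":1,"dz":0,"rx":0,"ry":0,"rz":0},{"dx":0.1,"dy":1,"dz":0,"rx":0,"ry":0,"rz":0},{"dx":0.1,"dy":1,"dz":0,"rx":0,"ry":0,"rz":0},{"dx":0.1,"dy":1,"dz":0,"rx":0,"ry":0,"rz":0},{"dx":0.1,"dy":1,"dz":0,"rx":0,"ry":0,"rz":0},{"dx":0.1,"dy":1,"dz":0,"rx":0,"ry":0,"rz":0}]'

```text
t: 7.6
ee_pos: [0.5606, 0.0085, 0.2533]
ee_rot: [0.0, 1.0, -0.0, -0.002]
ft_force: [0.9, -0.9, -1.5]
finger_gap: 0.0294
grasp_force: 100.9
```

apply_moves --increments '[{"dx":0.1,"dy":1,"dz":0,"rx":0,"ry":0,"rz":0},{"dx":0.1,"dy":1,"dz":0,"rx":0,"ry":0,"rz":0},{"dx":0.1,"dy":1,"dz":0,"rx":0,"ry":0,"rz":0},{"dx":0.1,"dy":1,"dz":0,"rx":0,"ry":0,"rz":0},{"dx":0.1,"dy":1,"dz":0,"rx":0,"ry":0,"rz":0},{"dx":0.1,"dy":1,"dz":0,"rx":0,"ry":0,"rz":0},{"dx":0,"dy":0.8,"dz":0,"rx":0,"ry":0,"rz":0},{"dx":0,"dy":0.4,"dz":0,"rx":0,"ry":0,"rz":0}]'

```text
t: 8.4
ee_pos: [0.5781, -0.208, 0.2529]
ee_rot: [-0.0, 1.0, -0.001, -0.002]
ft_force: [-0.2, -0.4, -1.3]
finger_gap: 0.0295
grasp_force: 101.1
```

apply_moves --increments '[{"dx":0,"dy":0.2,"dz":0,"rx":0,"ry":0,"rz":0},{"dx":0,"dy":0.2,"dz":0,"rx":0,"ry":0,"rz":0},{"dx":0,"dy":0,"dz":0,"rx":0,"ry":0,"rz":0},{"dx":0,"dy":0,"dz":0,"rx":0,"ry":0,"rz":0}]'

```text
t: 8.8
ee_pos: [0.5794, -0.2167, 0.2554]
ee_rot: [-0.0, 1.0, 0.0, 0.0]
ft_force: [-0.5, -0.4, -2.5]
finger_gap: 0.0294
grasp_force: 101.1
```

Run:
```python
from m import *
c=cam('side');save(c,'s4')
W=c['W'];R=(np.abs(W[...,0]-.58)<.06)&(np.abs(W[...,1]+.22)<.06)
hs=cv2.cvtColor(c['frame'],cv2.COLOR_RGB2HSV)
m=R&(W[...,2]>.145)&(W[...,2]<.170)&(hs[...,1]>90)
p=W[m];print('foot',len(p),p.min(0),p.max(0),*circ(p))
# tub rim again in side view
im=((np.abs(W[...,2]-.08)<.004)&(np.abs(W[...,0]-.57)<.16)&(np.abs(W[...,1]+.22)<.1)).astype(np.uint8)
n,l,st,_=cv2.connectedComponentsWithStats(im);k=1+np.argmax(st[1:,4]);print('tub',cv2.minAreaRect(W[l==k][:,:2].astype(np.float32)))
s=bot.state();print(s['ee_pos'],s['ft_force'],s['ft_torque'])
```

```text
foot 365 [ 0.54159655 -0.23699435  0.14535481] [ 0.61056577 -0.17924297  0.16999584] [ 0.5762 -0.2157] 0.0336
tub ((0.5699635744094849, -0.21983256936073303), (0.24809396266937256, 0.16043514013290405), 4.318970680236816)
[ 0.5794685  -0.21662321  0.25546771] [-0.66847151  0.39409893 -1.03415098] [ 0.02863887 -0.02866788  0.05379619]
```

View pics/s4.png

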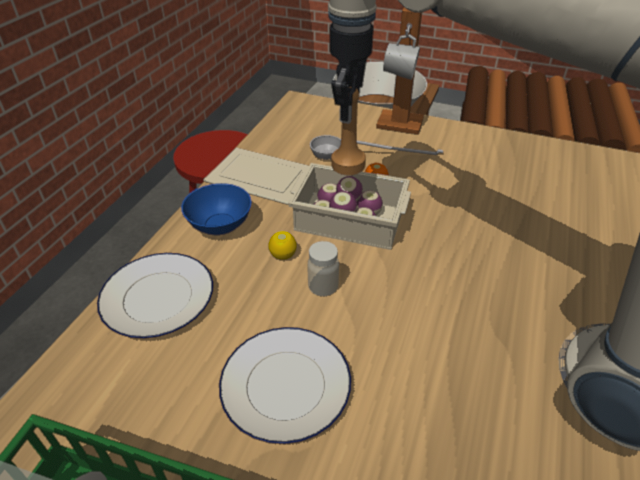

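The foot hovers over the middle of the tub at about (348,158). The jar and plate are undisturbed. Next I'll descend.

apply_moves --increments '[{"dx":0,"dy":0.1,"dz":0.3,"rx":0,"ry":0,"rz":0},{"dx":0,"dy":0,"dz":0.4,"rx":0,"ry":0,"rz":0},{"dx":0,"dy":0,"dz":0.4,"rx":0,"ry":0,"rz":0},{"dx":0,"dy":0,"dz":0.2,"rx":0,"ry":0,"rz":0},{"dx":0,"dy":0,"dz":0.1,"rx":0,"ry":0,"rz":0},{"dx":0,"dy":0,"dz":0.1,"rx":0,"ry":0,"rz":0},{"dx":0,"dy":0,"dz":0,"rx":0,"ry":0,"rz":0},{"dx":0,"dy":0,"dz":0,"rx":0,"ry":0,"rz":0}]'

```text
t: 9.65
ee_pos: [0.5795, -0.2206, 0.2108]
ee_rot: [0.0, 1.0, -0.0, 0.0]
ft_force: [-1.6, -0.5, -1.6]
finger_gap: 0.0296
grasp_force: 101.1
```

apply_moves --increments '[{"dx":0,"dy":0,"dz":0.1,"rx":0,"ry":0,"rz":0},{"dx":0,"dy":0,"dz":0,"rx":0,"ry":0,"rz":0},{"dx":0,"dy":0,"dz":0.1,"rx":0,"ry":0,"rz":0},{"dx":0,"dy":0,"dz":0,"rx":0,"ry":0,"rz":0}]'

```text
t: 10.05
ee_pos: [0.5795, -0.2206, 0.2043]
ee_rot: [0.0, 1.0, -0.0, 0.0]
ft_force: [0.4, 0.3, -1.1]
finger_gap: 0.0297
grasp_force: 101.7
```

apply_moves --increments '[{"dx":0,"dy":0,"dz":0.07,"rx":0,"ry":0,"rz":0},{"dx":0,"dy":0,"dz":0.07,"rx":0,"ry":0,"rz":0},{"dx":0,"dy":0,"dz":0.07,"rx":0,"ry":0,"rz":0},{"dx":0,"dy":0,"dz":0,"rx":0,"ry":0,"rz":0}]'

```text
t: 10.45
ee_pos: [0.579, -0.2204, 0.1971]
ee_rot: [-0.0, 1.0, -0.0, -0.001]
ft_force: [-0.9, -0.1, -0.6]
finger_gap: 0.0296
grasp_force: 101.9
```

apply_moves --increments '[{"dx":0,"dy":0,"dz":0.07,"rx":0,"ry":0,"rz":0},{"dx":0,"dy":0,"dz":0.07,"rx":0,"ry":0,"rz":0},{"dx":0,"dy":0,"dz":0,"rx":0,"ry":0,"rz":0}]'

```text
t: 10.75
ee_pos: [0.579, -0.2203, 0.1926]
ee_rot: [-0.0, 1.0, -0.0, -0.001]
ft_force: [0.2, 0.4, -2.0]
finger_gap: 0.0297
grasp_force: 102.1
```

apply_moves --increments '[{"dx":0,"dy":0,"dz":0.07,"rx":0,"ry":0,"rz":0},{"dx":0,"dy":0,"dz":0.07,"rx":0,"ry":0,"rz":0},{"dx":0,"dy":0,"dz":0,"rx":0,"ry":0,"rz":0}]'

```text
t: 11.05
ee_pos: [0.5792, -0.2204, 0.189]
ee_rot: [-0.0, 1.0, -0.0, -0.0]
ft_force: [-0.3, 0.8, -2.5]
finger_gap: 0.0299
grasp_force: 102.1
```

Run:
```python
from m import *
c=cam('side');save(c,'s5');cv2.imwrite('pics/s5c.png',cv2.resize(c['frame'][90:260,270:440,::-1],(600,600)))
print(bot.state()['ft_force'])
```

```text
[ 1.19702609 -0.33343864 -1.4219192 ]
```

View pics/s5c.png

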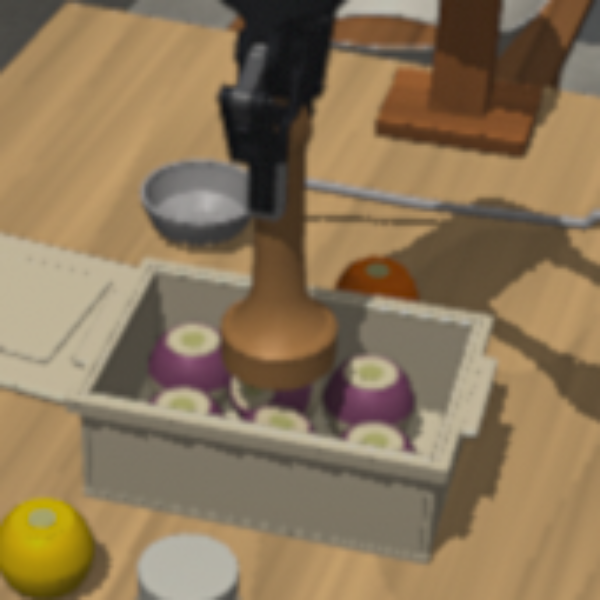

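The near middle turnip looks to be down, with its top at (283,420). The far one, at (245,395), is tilted under the foot. I'll lift and measure.

apply_moves --increments '[{"dx":0,"dy":0,"dz":-0.2,"rx":0,"ry":0,"rz":0},{"dx":0,"dy":0,"dz":-0.5,"rx":0,"ry":0,"rz":0},{"dx":0,"dy":0,"dz":-0.7,"rx":0,"ry":0,"rz":0},{"dx":0,"dy":-0.8,"dz":-0.7,"rx":0,"ry":0,"rz":0},{"dx":0,"dy":-1,"dz":0,"rx":0,"ry":0,"rz":0},{"dx":0,"dy":-1,"dz":0,"rx":0,"ry":0,"rz":0},{"dx":0,"dy":-1,"dz":0,"rx":0,"ry":0,"rz":0},{"dx":0,"dy":-1,"dz":0,"rx":0,"ry":0,"rz":0}]'

```text
t: 11.9
ee_pos: [0.5795, -0.0754, 0.2547]
ee_rot: [0.0, 1.0, -0.0, 0.001]
ft_force: [0.5, 1.0, -1.9]
finger_gap: 0.0295
grasp_force: 102.4
```

```bash
cat > tub.py <<'E'
from m import *
import sys
def look(n,view):
    a=[]
    for nm in ('top','side'):
        c=cam(nm);W=c['W'];h=cv2.cvtColor(c['frame'],cv2.COLOR_RGB2HSV)
        box=(np.abs(W[...,0]-.572)<.10)&(np.abs(W[...,1]+.221)<.07)
        t=((h[...,1]<95)&(h[...,2]>110)&box&(W[...,2]>.04)&(W[...,2]<.11)).astype(np.uint8)
        if nm=='top':
            k,l,st,_=cv2.connectedComponentsWithStats(cv2.morphologyEx(t,cv2.MORPH_OPEN,np.ones((3,3),np.uint8)))
            for i in range(1,k):
                if st[i,4]>60:
                    p=W[l==i];ctr=p.mean(0)
                    X=np.c_[p[:,:2]-ctr[:2],np.ones(len(p))];pl=np.linalg.lstsq(X,p[:,2],rcond=None)[0]
                    d=ctr[:2]-[.572,-.221];u=np.array([.997,.077])
                    print(st[i,4],ctr.round(4),'tub',(d@u).round(4),(d@[-.077,.997]).round(4),'slope',pl[:2].round(2))
        a.append(cv2.resize(c['frame'][150:310,340:470,::-1] if nm=='top' else c['frame'][140:260,270:430,::-1],(390,480)))
    if view: cv2.imwrite('pics/'+n+'.png',np.hstack(a))
    s=bot.state();print(s['t'],s['ee_pos'],s['ft_force'])
look(sys.argv[1],1)
E
python3 tub.py tub6
```

```text
228 [ 0.6294 -0.2868  0.0791] tub 0.0521 -0.07 slope [-0.    0.02]
198 [ 0.6416 -0.2533  0.0526] tub 0.0669 -0.0376 slope [-0.    0.01]
74 [ 0.59   -0.2286  0.0535] tub 0.0173 -0.0089 slope [-0.57 -1.18]
232 [ 0.5043 -0.1958  0.0526] tub -0.0655 0.0303 slope [0.02 0.02]
12.0 [ 0.57964403 -0.07309073  0.25494045] [ 0.12338463 -0.30365172 -1.33065546]
```

View pics/tub6.png

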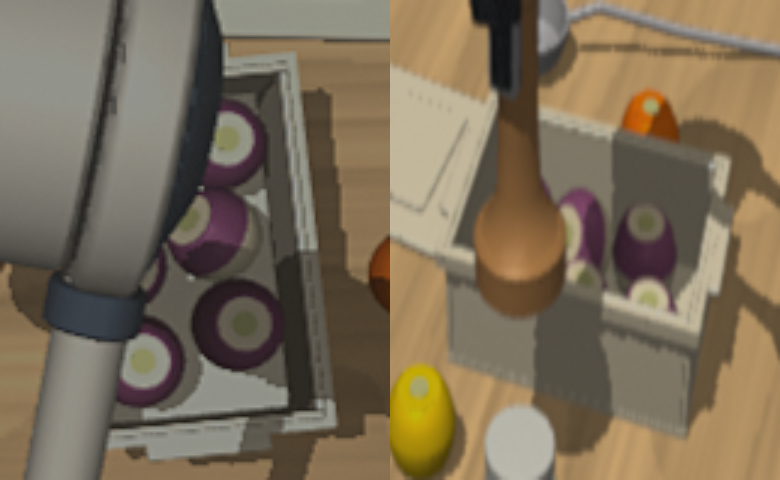

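apply_moves --increments '[{"dx":-0.3,"dy":-1,"dz":0,"rx":0,"ry":0,"rz":0},{"dx":-0.3,"dy":-1,"dz":0,"rx":0,"ry":0,"rz":0},{"dx":-0.3,"dy":-1,"dz":0,"rx":0,"ry":0,"rz":0},{"dx":-0.3,"dy":-1,"dz":0,"rx":0,"ry":0,"rz":0},{"dx":-0.3,"dy":-1,"dz":0,"rx":0,"ry":0,"rz":0},{"dx":-0.3,"dy":-1,"dz":0,"rx":0,"ry":0,"rz":0}]'

```text
t: 12.6
ee_pos: [0.5253, 0.104, 0.2543]
ee_rot: [0.0, 1.0, -0.0, 0.001]
ft_force: [1.0, -0.0, -2.3]
finger_gap: 0.0296
grasp_force: 103.2
```

```bash
python3 tub.py tub7
```

```text
235 [ 0.6307 -0.2864  0.0793] tub 0.0535 -0.0698 slope [ 0.01 -0.04]
258 [ 0.6424 -0.2501  0.0527] tub 0.0679 -0.0344 slope [-0.02  0.01]
265 [ 0.6246 -0.1848  0.0528] tub 0.0552 0.032 slope [-0.02 -0.01]
106 [ 0.5913 -0.2281  0.052 ] tub 0.0187 -0.0085 slope [-0.54 -1.19]
253 [ 0.5617 -0.1875  0.0553] tub -0.0077 0.0342 slope [0.16 0.19]
88 [ 0.5261 -0.154   0.0796] tub -0.0406 0.0703 slope [ 0.02 -0.09]
266 [ 0.5265 -0.2575  0.0525] tub -0.0482 -0.0329 slope [0.01 0.02]
125 [ 0.5123 -0.1913  0.0526] tub -0.0572 0.0342 slope [-0.02  0.02]
12.7 [0.52479115 0.10612728 0.25442834] [-0.04228501 -0.90863593 -2.06949385]
```

View pics/tub7.png

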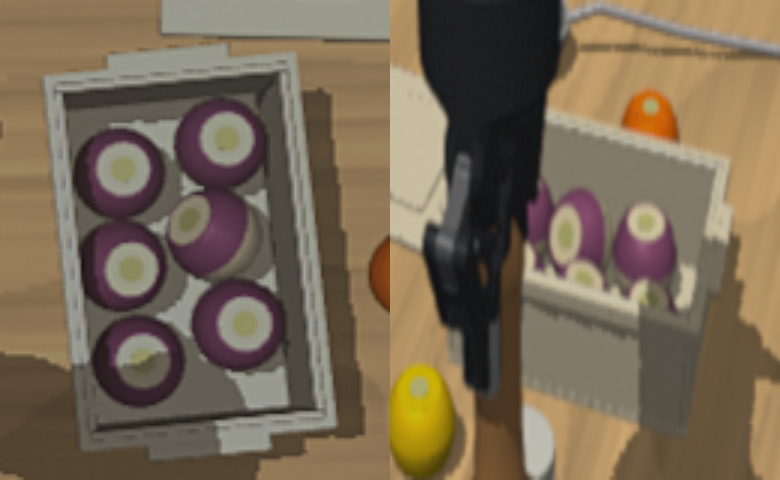

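Seen from above: five turnips have their tops at about 53 to 55 mm. The right middle one, crop (215,230), has rolled about 52° with its face towards +y. I'll push the edge of the foot against the upper part of that face to roll it upright, then press.

apply_moves --increments '[{"dx":0.2,"dy":0.5,"dz":0,"rx":0,"ry":0,"rz":0},{"dx":0.2,"dy":1,"dz":0,"rx":0,"ry":0,"rz":0},{"dx":0.2,"dy":1,"dz":0,"rx":0,"ry":0,"rz":0},{"dx":0.2,"dy":1,"dz":0,"rx":0,"ry":0,"rz":0},{"dx":0.2,"dy":1,"dz":0,"rx":0,"ry":0,"rz":0},{"dx":0.2,"dy":1,"dz":0,"rx":0,"ry":0,"rz":0},{"dx":0.2,"dy":1,"dz":0,"rx":0,"ry":0,"rz":0},{"dx":0.2,"dy":1,"dz":0,"rx":0,"ry":0,"rz":0}]'

```text
t: 13.5
ee_pos: [0.5733, -0.1255, 0.2532]
ee_rot: [0.001, 1.0, -0.001, 0.0]
ft_force: [1.0, 0.4, -2.4]
finger_gap: 0.0293
grasp_force: 104.0
```

apply_moves --increments '[{"dx":0.2,"dy":0.8,"dz":0,"rx":0,"ry":0,"rz":0},{"dx":0.2,"dy":0.7,"dz":0,"rx":0,"ry":0,"rz":0},{"dx":0.2,"dy":0.6,"dz":0,"rx":0,"ry":0,"rz":0},{"dx":0.2,"dy":0.4,"dz":0,"rx":0,"ry":0,"rz":0},{"dx":0.2,"dy":0.2,"dz":0,"rx":0,"ry":0,"rz":0},{"dx":0,"dy":0,"dz":0,"rx":0,"ry":0,"rz":0},{"dx":0,"dy":0,"dz":0,"rx":0,"ry":0,"rz":0}]'

```text
t: 14.2
ee_pos: [0.6034, -0.2023, 0.2525]
ee_rot: [-0.0, 1.0, 0.0, -0.0]
ft_force: [-0.1, 0.6, -2.3]
finger_gap: 0.0295
grasp_force: 103.5
```

apply_moves --increments '[{"dx":0,"dy":0,"dz":0.4,"rx":0,"ry":0,"rz":0},{"dx":0,"dy":0,"dz":0.6,"rx":0,"ry":0,"rz":0},{"dx":0,"dy":0,"dz":0.6,"rx":0,"ry":0,"rz":0},{"dx":0,"dy":0,"dz":0.4,"rx":0,"ry":0,"rz":0},{"dx":0,"dy":0,"dz":0.2,"rx":0,"ry":0,"rz":0},{"dx":0,"dy":0,"dz":0.1,"rx":0,"ry":0,"rz":0},{"dx":0,"dy":0,"dz":0.1,"rx":0,"ry":0,"rz":0},{"dx":0,"dy":0,"dz":0,"rx":0,"ry":0,"rz":0}]'

```text
t: 15.0
ee_pos: [0.6035, -0.2025, 0.181]
ee_rot: [0.0, 1.0, -0.0, 0.0]
ft_force: [-0.8, -0.2, -0.9]
finger_gap: 0.0297
grasp_force: 103.5
```

apply_moves --increments '[{"dx":0,"dy":0,"dz":0.1,"rx":0,"ry":0,"rz":0},{"dx":0,"dy":0,"dz":0.1,"rx":0,"ry":0,"rz":0},{"dx":0,"dy":0,"dz":0.1,"rx":0,"ry":0,"rz":0},{"dx":0,"dy":0,"dz":0,"rx":0,"ry":0,"rz":0}]'

```text
t: 15.4
ee_pos: [0.6031, -0.2024, 0.1709]
ee_rot: [-0.0, 1.0, -0.0, -0.0]
ft_force: [-0.2, -0.1, -2.1]
finger_gap: 0.0297
grasp_force: 103.5
```

apply_moves --increments '[{"dx":-0.04,"dy":0.1,"dz":0,"rx":0,"ry":0,"rz":0},{"dx":-0.04,"dy":0.1,"dz":0,"rx":0,"ry":0,"rz":0},{"dx":-0.04,"dy":0.1,"dz":0,"rx":0,"ry":0,"rz":0},{"dx":-0.04,"dy":0.1,"dz":0,"rx":0,"ry":0,"rz":0}]'

```text
t: 15.8
ee_pos: [0.5985, -0.2149, 0.1719]
ee_rot: [0.0, 1.0, -0.0, 0.0]
ft_force: [1.4, 0.3, -1.1]
finger_gap: 0.0294
grasp_force: 103.4
```

apply_moves --increments '[{"dx":-0.04,"dy":0.1,"dz":0,"rx":0,"ry":0,"rz":0},{"dx":-0.04,"dy":0.1,"dz":0,"rx":0,"ry":0,"rz":0},{"dx":-0.04,"dy":0.1,"dz":0,"rx":0,"ry":0,"rz":0}]'

```text
t: 16.1
ee_pos: [0.5948, -0.2236, 0.1717]
ee_rot: [-0.0, 1.0, -0.0, 0.0]
ft_force: [0.4, 1.8, 0.5]
finger_gap: 0.0294
grasp_force: 103.2
```

Run:
```python
from h import *
c=cam('side');cv2.imwrite('pics/s8.png',cv2.resize(c['frame'][90:260,270:440,::-1],(600,600)))
s=bot.state();print(s['ee_pos'],s['ft_force'])
```

```text
[ 0.59462373 -0.22398623  0.17167252] [-0.30497587  0.30650519 -0.18151154]
```

View pics/s8.png

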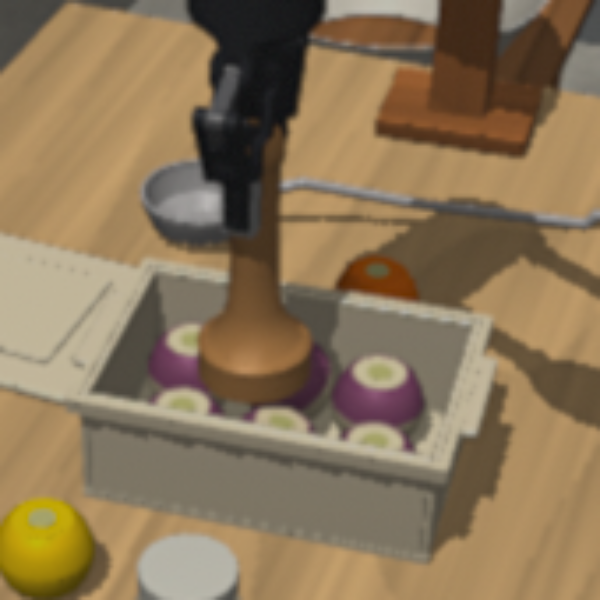

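The pale face no longer shows beside the foot at (255,380), so the turnip is rolling upright. I'll carry on with the sweep.

apply_moves --increments '[{"dx":-0.04,"dy":0.1,"dz":0,"rx":0,"ry":0,"rz":0},{"dx":-0.04,"dy":0.1,"dz":0,"rx":0,"ry":0,"rz":0},{"dx":-0.04,"dy":0.1,"dz":0,"rx":0,"ry":0,"rz":0},{"dx":-0.04,"dy":0.1,"dz":0,"rx":0,"ry":0,"rz":0}]'

```text
t: 16.55
ee_pos: [0.5899, -0.2359, 0.1714]
ee_rot: [0.0, 1.0, -0.0, -0.0]
ft_force: [-1.3, -0.3, -1.0]
finger_gap: 0.0297
grasp_force: 103.3
```

apply_moves --increments '[{"dx":-0.04,"dy":0.1,"dz":0,"rx":0,"ry":0,"rz":0},{"dx":-0.04,"dy":0.1,"dz":0,"rx":0,"ry":0,"rz":0},{"dx":0,"dy":0,"dz":0,"rx":0,"ry":0,"rz":0}]'

```text
t: 16.85
ee_pos: [0.5875, -0.2421, 0.1715]
ee_rot: [0.0, 1.0, -0.0, -0.0]
ft_force: [-0.9, -0.1, -1.6]
finger_gap: 0.0297
grasp_force: 103.3
```

apply_moves --increments '[{"dx":0,"dy":0,"dz":0.07,"rx":0,"ry":0,"rz":0},{"dx":0,"dy":0,"dz":0.07,"rx":0,"ry":0,"rz":0},{"dx":0,"dy":0,"dz":0,"rx":0,"ry":0,"rz":0}]'

```text
t: 17.15
ee_pos: [0.5876, -0.2411, 0.1667]
ee_rot: [-0.0, 1.0, 0.0, -0.0]
ft_force: [-0.3, 0.1, -1.8]
finger_gap: 0.0295
grasp_force: 103.9
```

apply_moves --increments '[{"dx":0,"dy":0,"dz":0.05,"rx":0,"ry":0,"rz":0},{"dx":0,"dy":0,"dz":0.05,"rx":0,"ry":0,"rz":0},{"dx":0,"dy":0,"dz":0,"rx":0,"ry":0,"rz":0}]'

```text
t: 17.45
ee_pos: [0.5877, -0.2413, 0.1641]
ee_rot: [-0.0, 1.0, 0.0, -0.0]
ft_force: [-0.2, -0.4, -1.7]
finger_gap: 0.0296
grasp_force: 103.8
```

apply_moves --increments '[{"dx":0,"dy":0,"dz":0.05,"rx":0,"ry":0,"rz":0},{"dx":0,"dy":0,"dz":0,"rx":0,"ry":0,"rz":0}]'

```text
t: 17.65
ee_pos: [0.588, -0.2414, 0.1639]
ee_rot: [0.0, 1.0, -0.0, 0.001]
ft_force: [-0.4, 0.2, 3.0]
finger_gap: 0.0294
grasp_force: 103.4
```

apply_moves --increments '[{"dx":0,"dy":0,"dz":0.05,"rx":0,"ry":0,"rz":0},{"dx":0,"dy":0,"dz":0,"rx":0,"ry":0,"rz":0}]'

```text
t: 17.85
ee_pos: [0.5884, -0.2415, 0.1638]
ee_rot: [0.001, 1.0, 0.0, 0.002]
ft_force: [-0.9, 1.5, 7.9]
finger_gap: 0.0296
grasp_force: 103.0
```

apply_moves --increments '[{"dx":0,"dy":0,"dz":0.05,"rx":0,"ry":0,"rz":0},{"dx":0,"dy":0,"dz":0,"rx":0,"ry":0,"rz":0},{"dx":0,"dy":0,"dz":0,"rx":0,"ry":0,"rz":0},{"dx":0,"dy":0,"dz":0,"rx":0,"ry":0,"rz":0}]'

```text
t: 18.25
ee_pos: [0.5888, -0.2415, 0.1638]
ee_rot: [0.001, 1.0, 0.0, 0.003]
ft_force: [-1.4, 2.2, 11.7]
finger_gap: 0.0297
grasp_force: 102.4
```

apply_moves --increments '[{"dx":0,"dy":0,"dz":-0.2,"rx":0,"ry":0,"rz":0},{"dx":0,"dy":0,"dz":-0.4,"rx":0,"ry":0,"rz":0},{"dx":0,"dy":0,"dz":-0.7,"rx":0,"ry":0,"rz":0},{"dx":0,"dy":0,"dz":-0.9,"rx":0,"ry":0,"rz":0},{"dx":0,"dy":-0.4,"dz":-0.9,"rx":0,"ry":0,"rz":0},{"dx":-0.2,"dy":-1,"dz":0,"rx":0,"ry":0,"rz":0},{"dx":-0.2,"dy":-1,"dz":0,"rx":0,"ry":0,"rz":0},{"dx":-0.2,"dy":-1,"dz":0,"rx":0,"ry":0,"rz":0}]'

```text
t: 19.05
ee_pos: [0.5694, -0.1388, 0.2529]
ee_rot: [-0.0, 1.0, -0.0, -0.0]
ft_force: [0.6, 0.3, -2.0]
finger_gap: 0.0296
grasp_force: 104.3
```

apply_moves --increments '[{"dx":-0.2,"dy":-1,"dz":0,"rx":0,"ry":0,"rz":0},{"dx":-0.2,"dy":-1,"dz":0,"rx":0,"ry":0,"rz":0},{"dx":-0.2,"dy":-1,"dz":0,"rx":0,"ry":0,"rz":0},{"dx":-0.2,"dy":-1,"dz":0,"rx":0,"ry":0,"rz":0},{"dx":-0.2,"dy":-1,"dz":0,"rx":0,"ry":0,"rz":0},{"dx":-0.2,"dy":-1,"dz":0,"rx":0,"ry":0,"rz":0},{"dx":-0.1,"dy":-1,"dz":0,"rx":0,"ry":0,"rz":0},{"dx":0,"dy":-1,"dz":0,"rx":0,"ry":0,"rz":0}]'

```text
t: 19.85
ee_pos: [0.5303, 0.1016, 0.2531]
ee_rot: [0.0, 1.0, -0.0, -0.0]
ft_force: [0.5, -0.3, -2.2]
finger_gap: 0.0296
grasp_force: 104.3
```

```bash
python3 tub.py tub9
```

```text
233 [ 0.6299 -0.2864  0.0792] tub 0.0527 -0.0697 slope [-0.    0.07]
255 [ 0.6423 -0.2499  0.0527] tub 0.0679 -0.0342 slope [-0.01  0.01]
262 [ 0.6248 -0.1848  0.0527] tub 0.0555 0.032 slope [-0.01  0.01]
257 [ 0.5793 -0.2557  0.0529] tub 0.0046 -0.0352 slope [-0.  0.]
256 [ 0.5618 -0.1881  0.0554] tub -0.0076 0.0336 slope [0.15 0.18]
77 [ 0.5288 -0.1539  0.0791] tub -0.0379 0.0703 slope [0.01 0.1 ]
260 [ 0.5206 -0.2597  0.0526] tub -0.0542 -0.0346 slope [-0.01 -0.  ]
76 [ 0.5153 -0.1917  0.0528] tub -0.0543 0.0336 slope [-0.   -0.01]
19.95 [0.53029208 0.10361239 0.25273118] [-0.10432814 -0.17248133 -0.90015449]
```

The far turnip is now flat. The near middle one still has about 13° of tilt, so I'll press it next.

apply_moves --increments '[{"dx":0.1,"dy":0.5,"dz":0,"rx":0,"ry":0,"rz":0},{"dx":0.1,"dy":1,"dz":0,"rx":0,"ry":0,"rz":0},{"dx":0.1,"dy":1,"dz":0,"rx":0,"ry":0,"rz":0},{"dx":0.1,"dy":1,"dz":0,"rx":0,"ry":0,"rz":0},{"dx":0.1,"dy":1,"dz":0,"rx":0,"ry":0,"rz":0},{"dx":0.1,"dy":1,"dz":0,"rx":0,"ry":0,"rz":0},{"dx":0.1,"dy":1,"dz":0,"rx":0,"ry":0,"rz":0},{"dx":0.1,"dy":1,"dz":0,"rx":0,"ry":0,"rz":0}]'

```text
t: 20.75
ee_pos: [0.5541, -0.128, 0.2528]
ee_rot: [0.0, 1.0, -0.001, -0.0]
ft_force: [0.1, -0.3, -1.4]
finger_gap: 0.0297
grasp_force: 104.0
```

apply_moves --increments '[{"dx":0.1,"dy":0.9,"dz":0,"rx":0,"ry":0,"rz":0},{"dx":0.1,"dy":0.7,"dz":0,"rx":0,"ry":0,"rz":0},{"dx":0.1,"dy":0.4,"dz":0,"rx":0,"ry":0,"rz":0},{"dx":0.1,"dy":0.3,"dz":0,"rx":0,"ry":0,"rz":0},{"dx":0.1,"dy":0.1,"dz":0,"rx":0,"ry":0,"rz":0},{"dx":0,"dy":0,"dz":0,"rx":0,"ry":0,"rz":0},{"dx":0,"dy":0,"dz":0,"rx":0,"ry":0,"rz":0}]'

```text
t: 21.45
ee_pos: [0.5698, -0.1958, 0.2529]
ee_rot: [-0.0, 1.0, 0.0, -0.0]
ft_force: [0.2, 0.4, -1.6]
finger_gap: 0.0296
grasp_force: 104.1
```

Next, down to TCP z of about 0.170, then gently onto the turnip.

apply_moves --increments '[{"dx":0,"dy":0,"dz":0.4,"rx":0,"ry":0,"rz":0},{"dx":0,"dy":0,"dz":0.7,"rx":0,"ry":0,"rz":0},{"dx":0,"dy":0,"dz":0.6,"rx":0,"ry":0,"rz":0},{"dx":0,"dy":0,"dz":0.4,"rx":0,"ry":0,"rz":0},{"dx":0,"dy":0,"dz":0.2,"rx":0,"ry":0,"rz":0},{"dx":0,"dy":0,"dz":0.1,"rx":0,"ry":0,"rz":0},{"dx":0,"dy":0,"dz":0.1,"rx":0,"ry":0,"rz":0},{"dx":0,"dy":0,"dz":0.1,"rx":0,"ry":0,"rz":0}]'

```text
t: 22.25
ee_pos: [0.5701, -0.1966, 0.1757]
ee_rot: [0.0, 1.0, -0.0, 0.001]
ft_force: [-0.5, -0.4, -1.9]
finger_gap: 0.0296
grasp_force: 104.1
```

apply_moves --increments '[{"dx":0,"dy":0,"dz":0.06,"rx":0,"ry":0,"rz":0},{"dx":0,"dy":0,"dz":0.06,"rx":0,"ry":0,"rz":0},{"dx":0,"dy":0,"dz":0,"rx":0,"ry":0,"rz":0}]'

```text
t: 22.55
ee_pos: [0.5697, -0.1965, 0.1711]
ee_rot: [-0.0, 1.0, -0.0, -0.0]
ft_force: [0.6, 0.3, -2.3]
finger_gap: 0.0297
grasp_force: 104.1
```

apply_moves --increments '[{"dx":0,"dy":0,"dz":0.06,"rx":0,"ry":0,"rz":0},{"dx":0,"dy":0,"dz":0.06,"rx":0,"ry":0,"rz":0},{"dx":0,"dy":0,"dz":0,"rx":0,"ry":0,"rz":0}]'

```text
t: 22.85
ee_pos: [0.5696, -0.1965, 0.1673]
ee_rot: [-0.0, 1.0, -0.0, -0.0]
ft_force: [-0.3, -0.3, -2.2]
finger_gap: 0.0298
grasp_force: 104.1
```

apply_moves --increments '[{"dx":0,"dy":0,"dz":0.06,"rx":0,"ry":0,"rz":0},{"dx":0,"dy":0,"dz":0.05,"rx":0,"ry":0,"rz":0},{"dx":0,"dy":0,"dz":0,"rx":0,"ry":0,"rz":0}]'

```text
t: 23.15
ee_pos: [0.5697, -0.1965, 0.1643]
ee_rot: [0.0, 1.0, -0.0, -0.0]
ft_force: [0.2, 0.2, -2.2]
finger_gap: 0.0293
grasp_force: 104.1
```

apply_moves --increments '[{"dx":0,"dy":0,"dz":0.05,"rx":0,"ry":0,"rz":0},{"dx":0,"dy":0,"dz":0.05,"rx":0,"ry":0,"rz":0},{"dx":0,"dy":0,"dz":0,"rx":0,"ry":0,"rz":0}]'

```text
t: 23.45
ee_pos: [0.5705, -0.1967, 0.164]
ee_rot: [0.001, 1.0, -0.0, 0.002]
ft_force: [-0.5, 0.5, 6.7]
finger_gap: 0.0296
grasp_force: 103.7
```

apply_moves --increments '[{"dx":0,"dy":0,"dz":0.05,"rx":0,"ry":0,"rz":0},{"dx":0,"dy":0,"dz":0.05,"rx":0,"ry":0,"rz":0},{"dx":0,"dy":0,"dz":0,"rx":0,"ry":0,"rz":0},{"dx":0,"dy":0,"dz":0,"rx":0,"ry":0,"rz":0}]'

```text
t: 23.85
ee_pos: [0.5715, -0.1969, 0.1639]
ee_rot: [0.001, 1.0, -0.0, 0.004]
ft_force: [-1.8, 0.7, 15.4]
finger_gap: 0.0299
grasp_force: 103.5
```

apply_moves --increments '[{"dx":0,"dy":0,"dz":-0.3,"rx":0,"ry":0,"rz":0},{"dx":0,"dy":0,"dz":-0.5,"rx":0,"ry":0,"rz":0},{"dx":0,"dy":0,"dz":-0.7,"rx":0,"ry":0,"rz":0},{"dx":0,"dy":0,"dz":-0.9,"rx":0,"ry":0,"rz":0},{"dx":0,"dy":-0.4,"dz":-0.8,"rx":0,"ry":0,"rz":0},{"dx":-0.1,"dy":-1,"dz":0,"rx":0,"ry":0,"rz":0},{"dx":-0.1,"dy":-1,"dz":0,"rx":0,"ry":0,"rz":0},{"dx":-0.1,"dy":-1,"dz":0,"rx":0,"ry":0,"rz":0}]'

```text
t: 24.65
ee_pos: [0.5606, -0.0937, 0.2548]
ee_rot: [-0.0, 1.0, -0.0, -0.0]
ft_force: [0.8, 0.4, -2.6]
finger_gap: 0.0296
grasp_force: 104.3
```

apply_moves --increments '[{"dx":-0.1,"dy":-1,"dz":0,"rx":0,"ry":0,"rz":0},{"dx":-0.1,"dy":-1,"dz":0,"rx":0,"ry":0,"rz":0},{"dx":-0.1,"dy":-1,"dz":0,"rx":0,"ry":0,"rz":0},{"dx":-0.1,"dy":-1,"dz":0,"rx":0,"ry":0,"rz":0},{"dx":-0.1,"dy":-1,"dz":0,"rx":0,"ry":0,"rz":0},{"dx":-0.1,"dy":-1,"dz":0,"rx":0,"ry":0,"rz":0},{"dx":-0.1,"dy":-1,"dz":0,"rx":0,"ry":0,"rz":0},{"dx":-0.1,"dy":-1,"dz":0,"rx":0,"ry":0,"rz":0}]'

```text
t: 25.45
ee_pos: [0.5365, 0.1467, 0.2547]
ee_rot: [0.0, 1.0, -0.0, -0.0]
ft_force: [0.3, 0.3, -1.7]
finger_gap: 0.0299
grasp_force: 104.3
```

```bash
python3 tub.py tub10
```

```text
236 [ 0.631  -0.2866  0.0793] tub 0.0538 -0.0699 slope [ 0.   -0.01]
252 [ 0.6421 -0.2498  0.0527] tub 0.0677 -0.0341 slope [-0.    0.02]
255 [ 0.6249 -0.1846  0.0527] tub 0.0556 0.0322 slope [ 0.02 -0.  ]
262 [ 0.5792 -0.2559  0.0526] tub 0.0045 -0.0354 slope [-0.01  0.01]
260 [ 0.5659 -0.1837  0.0529] tub -0.0032 0.0377 slope [-0.01  0.  ]
261 [ 0.5208 -0.2602  0.0526] tub -0.0541 -0.0351 slope [ 0.01 -0.01]
143 [ 0.5083 -0.1993  0.0527] tub -0.0618 0.0265 slope [-0.02  0.03]
25.55 [0.53609565 0.14878005 0.25449024] [-0.02873083 -1.06572465 -1.83740282]
```

All six are flat, with tops at 52.6 to 52.9 mm. Now I'll put the tamper back.

apply_moves --increments '[{"dx":0,"dy":-0.8,"dz":0,"rx":0,"ry":0,"rz":0},{"dx":0,"dy":-0.8,"dz":0,"rx":0,"ry":0,"rz":0},{"dx":0,"dy":-0.5,"dz":0,"rx":0,"ry":0,"rz":0},{"dx":0,"dy":-0.3,"dz":0,"rx":0,"ry":0,"rz":0},{"dx":0,"dy":0,"dz":0.5,"rx":0,"ry":0,"rz":0},{"dx":0,"dy":0,"dz":0.9,"rx":0,"ry":0,"rz":0},{"dx":0,"dy":0,"dz":0.9,"rx":0,"ry":0,"rz":0},{"dx":0,"dy":0,"dz":0.7,"rx":0,"ry":0,"rz":0}]'

```text
t: 26.35
ee_pos: [0.5366, 0.2166, 0.1626]
ee_rot: [0.001, 1.0, -0.0, -0.001]
ft_force: [-0.5, -0.8, -2.4]
finger_gap: 0.0293
grasp_force: 104.2
```

apply_moves --increments '[{"dx":0,"dy":0,"dz":0.5,"rx":0,"ry":0,"rz":0},{"dx":0,"dy":0,"dz":0.4,"rx":0,"ry":0,"rz":0},{"dx":0,"dy":0,"dz":0.2,"rx":0,"ry":0,"rz":0},{"dx":0,"dy":0,"dz":0.1,"rx":0,"ry":0,"rz":0},{"dx":0,"dy":0,"dz":0,"rx":0,"ry":0,"rz":0},{"dx":0,"dy":0,"dz":0,"rx":0,"ry":0,"rz":0}]'

```text
t: 26.95
ee_pos: [0.5373, 0.2177, 0.1295]
ee_rot: [-0.0, 1.0, -0.0, 0.001]
ft_force: [-0.2, 1.1, -1.6]
finger_gap: 0.0298
grasp_force: 104.2
```

apply_moves --increments '[{"dx":0,"dy":0,"dz":0.15,"rx":0,"ry":0,"rz":0},{"dx":0,"dy":0,"dz":0.1,"rx":0,"ry":0,"rz":0},{"dx":0,"dy":0,"dz":0.1,"rx":0,"ry":0,"rz":0},{"dx":0,"dy":0,"dz":0.05,"rx":0,"ry":0,"rz":0},{"dx":0,"dy":0,"dz":0,"rx":0,"ry":0,"rz":0}]'

```text
t: 27.45
ee_pos: [0.5368, 0.2175, 0.1165]
ee_rot: [-0.0, 1.0, -0.0, 0.0]
ft_force: [-0.5, -0.4, -0.8]
finger_gap: 0.0294
grasp_force: 104.2
```

apply_moves --increments '[{"dx":0,"dy":0,"dz":0.04,"rx":0,"ry":0,"rz":0},{"dx":0,"dy":0,"dz":0,"rx":0,"ry":0,"rz":0}]'

```text
t: 27.65
ee_pos: [0.5371, 0.2176, 0.1165]
ee_rot: [-0.0, 1.0, -0.0, 0.001]
ft_force: [-1.4, -1.0, 5.1]
finger_gap: 0.0295
grasp_force: 104.1
```

apply_moves --increments '[{"dx":0,"dy":0,"dz":0,"rx":0,"ry":0,"rz":0},{"dx":0,"dy":0,"dz":0,"rx":0,"ry":0,"rz":0}]' --gripper 1 --grip_force 25

```text
t: 27.85
ee_pos: [0.5371, 0.2176, 0.1165]
ee_rot: [-0.0, 1.0, -0.0, 0.001]
ft_force: [-1.7, -1.9, 5.7]
finger_gap: 0.0294
grasp_force: 104.1
```

apply_moves --increments '[{"dx":0,"dy":0,"dz":0,"rx":0,"ry":0,"rz":0},{"dx":0,"dy":0,"dz":0,"rx":0,"ry":0,"rz":0},{"dx":0,"dy":0,"dz":0,"rx":0,"ry":0,"rz":0},{"dx":0,"dy":0,"dz":0,"rx":0,"ry":0,"rz":0},{"dx":0,"dy":0,"dz":0,"rx":0,"ry":0,"rz":0},{"dx":0,"dy":0,"dz":0,"rx":0,"ry":0,"rz":0},{"dx":0,"dy":0,"dz":0,"rx":0,"ry":0,"rz":0},{"dx":0,"dy":0,"dz":0,"rx":0,"ry":0,"rz":0}]' --gripper -1

```text
t: 28.65
ee_pos: [0.5368, 0.2175, 0.1152]
ee_rot: [-0.0, 1.0, -0.0, -0.0]
ft_force: [0.2, -0.5, -0.1]
finger_gap: 0.0856
grasp_force: 0.0
```

apply_moves --increments '[{"dx":0,"dy":0,"dz":-0.4,"rx":0,"ry":0,"rz":0},{"dx":0,"dy":0,"dz":-0.7,"rx":0,"ry":0,"rz":0},{"dx":0,"dy":0,"dz":-0.9,"rx":0,"ry":0,"rz":0},{"dx":0,"dy":0,"dz":-0.9,"rx":0,"ry":0,"rz":0},{"dx":0,"dy":0,"dz":-0.9,"rx":0,"ry":0,"rz":0},{"dx":0,"dy":0,"dz":-0.8,"rx":0,"ry":0,"rz":0},{"dx":0,"dy":0,"dz":-0.8,"rx":0,"ry":0,"rz":0},{"dx":-1,"dy":0,"dz":0,"rx":0,"ry":0,"rz":0}]'

```text
t: 29.45
ee_pos: [0.5091, 0.2175, 0.2808]
ee_rot: [-0.001, 1.0, -0.001, 0.003]
ft_force: [-1.0, 0.5, -0.0]
finger_gap: 0.0857
grasp_force: 0.0
```

apply_moves --increments '[{"dx":-1,"dy":0,"dz":0,"rx":0,"ry":0,"rz":0},{"dx":-1,"dy":0,"dz":0,"rx":0,"ry":0,"rz":0},{"dx":-0.7,"dy":0,"dz":0,"rx":0,"ry":0,"rz":0},{"dx":0,"dy":0,"dz":0,"rx":0,"ry":0,"rz":0},{"dx":0,"dy":0,"dz":0,"rx":0,"ry":0,"rz":0}]'

```text
t: 29.95
ee_pos: [0.426, 0.2176, 0.2784]
ee_rot: [-0.0, 1.0, 0.0, 0.001]
ft_force: [0.2, 0.2, -0.2]
finger_gap: 0.0857
grasp_force: 0.0
```

```bash
python3 tub.py tub11
python3 - <<'E'
from m import *
c=cam('side');save(c,'final');W=c['W']
R=(np.abs(W[...,0]-.53)<.06)&(np.abs(W[...,1]-.22)<.06)
for a,b in((.15,.168),(.09,.14)):
    p=W[R&(W[...,2]>a)&(W[...,2]<b)];print(len(p),*circ(p))
m=(W[...,2]>.06)&(W[...,2]<.105)&(np.abs(W[...,1])<.06)&(W[...,0]>.45)&(W[...,0]<.64)
print('jar',*circ(W[m]),W[m].min(0),W[m].max(0))
E
```

```text
132 [ 0.6475 -0.2861  0.0793] tub 0.0702 -0.0707 slope [-0.01  0.06]
251 [ 0.6424 -0.2501  0.0527] tub 0.0679 -0.0344 slope [ 0.01 -0.01]
255 [ 0.6254 -0.185   0.0525] tub 0.0561 0.0318 slope [-0.01  0.01]
261 [ 0.5793 -0.256   0.0527] tub 0.0046 -0.0354 slope [-0.01  0.02]
251 [ 0.566  -0.1836  0.0527] tub -0.0031 0.0378 slope [0.   0.02]
159 [ 0.5031 -0.1551  0.0792] tub -0.0636 0.071 slope [-0.    0.04]
262 [ 0.5208 -0.2601  0.0526] tub -0.0541 -0.035 slope [-0.02  0.01]
262 [ 0.5049 -0.1943  0.0527] tub -0.0648 0.0318 slope [ 0.01 -0.  ]
30.05 [0.426434   0.21749475 0.2774135 ] [-0.4419931  -0.04089912 -0.29801886]
183 [0.5329 0.217 ] 0.0168
408 [0.5326 0.2175] 0.0142
jar [ 0.5556 -0.0072] 0.0199 [ 0.54133192 -0.03705158  0.06002371] [0.58180803 0.01898119 0.09902864]
```

View pics/final.png

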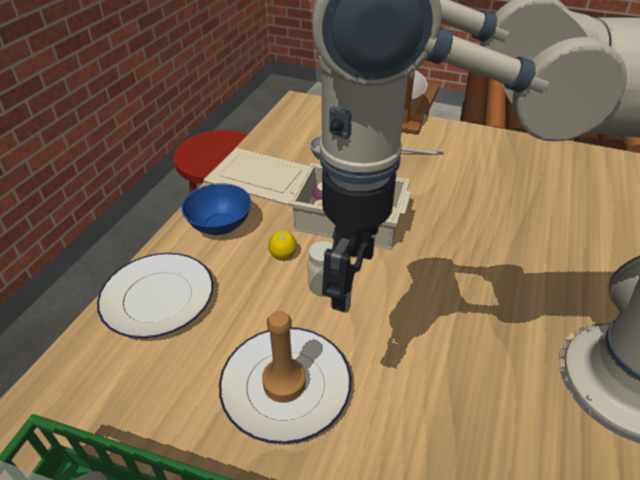

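The tamper stands upright on the plate with its foot at (284,381). The jar at (322,268) hasn't moved, all six turnips are level, and the arm is clear.

```bash
python3 -c "
from rig import bot
print(bot.job_done())"
```

```text
the job is handed in; nothing more can be done
None
```

The job is handed in: all six turnips measured level on the tub floor, the tamper is upright on its plate, and the jar has not been moved. One riding turnip rolled over during the first press, so I rolled it upright with the edge of the tamper's foot before pressing it flat.

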